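# Fit the dicing grid flush into the vegetable chopper

## Robot

A 7-joint arm with a two-finger parallel gripper is mounted at the origin on the work surface. World frame = base frame: x ahead of the robot, y to its left, z up, the work surface at z = 0. Lengths are in m, angles in rad, forces in N, time in s.
With the tool pointing down it reaches from about 0.425 to 0.95 m from the base axis. Payload 4.7 kg.
Tool frame: the origin (TCP) lies between the finger pads; the fingertips stand 22 mm ahead of it and the grasp point (between the pads) lies 3 mm ahead of it; z points along the fingers, y is the line along which they close (so a half turn about z gives the same grasp; the last joint's range is limited). The gripper opens to 85 mm and grips with 20 to 120 N. Pads are 22 mm wide; open, the fingers measure 114 mm over their backs; the gripper's body (76 mm by 85 mm) begins 54 mm behind the grasp point. The pads swing forward as they close: fully open they stand 13 mm farther back than shut.
Start: joints at [-1.222, 0.469, -0.049, 1.532, 0.024, 1.141, -0.082], TCP at [0.249, 0.627, 0.253] pointing down, gripper open.
Joint ranges: [-2.59, 2.59], [-0.33, 1.99], [-1.39, 1.29], [0.1, 2.45], [-1.04, 4.18], [0.21, 1.99], [-2.66, 2.66]. Speed limits (rad/s): [2.57, 2.57, 3.14, 3.14, 3.14, 3.14, 3.14].

## Interface

Orientations are given as a unit quaternion [x, y, z, w].
In Python, from plant import * gives the robot as it stands.
- The arm moves only by the tool servo_tool, never from a script. Its argument "motion" is a list of rows, each an object of numbers: "dx", "dy", "dz": the shift along the world's x, y, z scaled (see below); "turn": the turn about the world's z scaled (see below). A call has exactly 5 rows; each row shifts and turns the commanded pose from where the row before left it; what a row does not reach is not made up. The controller multiplies each number of a shift by 30 mm and each number of a turn by 6 degrees. A row lasts 1/10 s, in which the tool goes at most 50 mm and 8.59 degrees, less where a joint would pass 70% of its speed; a pose out of reach is approached as far as the arm can. A call with a number of a shift or a turn outside -1 to 1 is refused whole. A call with a gripper value outside its range is refused whole. "claw" is the closure, from 0 (fully open) to 1 (shut), set as the call begins (left out, the last holds). The fingers move at their own pace and stop on an object; the grip force is fixed at half the most. Time passes only in rows, so rows that do not move let the fingers close, or fill a call up. It gives the time, the measured TCP pose, the force, the opening and the grip force at its end, in the units of the state.
- observe(): the state, without advancing time (a new reading comes with each control period).
- read_camera(name): name is "side" or "top" or "wrist"; returns the picture (384x512x3 uint8, red, green, blue); there is no depth.
- get_calibration(name): a dict with "intrinsics" (3x3 intrinsics, pixels), "world_from_camera" (4x4, takes a point from camera to world coordinates). Camera axes: x right, y up, looking along -z (the intrinsics and any distortion apply to the point x, -y, -z); pixel columns grow to the right and rows downward; lengths in m; the calibration is good to about 2 mm. A picture is of the moment at which its call begins: read the wrist's pose just before it. get_calibration takes no time and is no camera call; for the wrist camera it gives the pose at the moment of the call.
- finish_job(): hands the job in; it is judged then, once.
Trained networks look in the newest picture that a camera, given by its name, has taken for a name from the list of things; names that differ only in an ending like _2 or _b are one class to them, and where a whole thing is asked for, a point or a joint stands for the part that bears it (a point fixed in the world has none). Each returns a list of dicts, best first, with "conf" (0 to 1); they miss things now and then, are a little off and sometimes report something else, mostly with a low value. They report only what shows in the picture. A call takes as long as a camera call. They do not tell look-alikes from the thing itself.
- boxes_of(camera, name): "xy" ([column, row] in pixels, amid what is visible of it).
The state is a dict: "clock": time; "joints": joint angles; "qvel": joint speeds; "tau": joint torques, N m; "tool_pos": TCP position; "ee_rot": TCP orientation; "wrist_force": force on the tool from outside, world axes, zero at the start; "ft_torque": the same for the moment, N m; "grip_width": opening from 0.0 (shut) to 1.0 (fully open); "finger_force": force on a finger pad.
Only numpy, scipy, OpenCV 4.12 (cv2) and the standard library are available. Lean on these libraries where they do the work, as an engineer would, in place of code of your own. Each camera call takes 0.05 s, during which the arm holds its last target. There are 200 camera calls.

## Task

Take the dicing grid (the tabbed frame with the lattice of blades) out of the rack, lay it flat on the chopping board with its blade face up, and let go of it. Then take it up again, set it in the chopper's recess with the tab in the notch, and press both ends down until it sits fully home, level and flush with the deck. Leave the other insert and everything else on the counter as they are.

Things in the scene. Friction and masses are not known exactly. Their poses are not given: they have to be found in the camera images.
- grid: Dicing grid: steel frame 96 (x) x 58 (y) x 14 mm (z), 130 g (varies), with a blade lattice sunk 1.5 mm below its blade face. Bars 14 mm wide at the short ends, 9 mm at the long sides. Origin: centre of the frame on its underside; z points out of the blade face, which ends up on top. Starts standing on its -y long side in a rack slot: y up, z level, top edge 70 mm above the table.
- grid_tab (a point): The grid's key tab, outer end, on the underside level, at x = +56, y = +12 mm of the grid. The tab juts 8 mm from the grid's +x end, is 16 mm wide (grid y = +4 to +20 mm) and as thick as the frame, so the grid fits its recess only one way round. In the rack it is near the top.
- slicer: The other insert, to be left in the rack: a solid steel plate 80 x 48 x 14 mm with one slanted blade and no tab, standing on its long side in the other slot. Origin: centre of its underside; z out of the blade face.
- rack: White storage rack, fixed, 120 (x) x 150 (y) mm, base 12 mm high. Two slots along x centred at y = -42 and +42 mm, 16 mm wide between ribs that end 32 mm above the table (slot floor at 12 mm). Which slot holds which insert varies; the blade faces look to the rack's -y. Origin: centre of the underside.
- board: Wooden chopping board, fixed, 300 (x) x 220 (y) x 18 mm. Origin: centre of the underside; top face at z = 18 mm. A salt bowl and a yellow pepper stand on its far (+x) part, more than 60 mm beyond its centre; the rest is free.
- chopper: White chopper base, fixed, 156 (x) x 112 (y) x 66 mm high; recess 100 (x) x 62 (y) x 14 mm deep in its flat top deck, 2 mm play all round the grid. Notch for the tab at the recess's +x end (y = +2 to +22 mm, to x = +58.5 mm), same depth. Origin: centre of the underside, below the recess's centre.
- seat (a point): Centre of the recess at the level of its ledge, 52 mm above the table and 14 mm below the deck; axes as the chopper's: the grid's own axes must lie along these (x to x, y to y), with the grid's origin here.
- pad_tab (a joint): Stiff rubber pad 8 x 22 mm under the tab end of the grid (chopper x = +41 mm, y = 0). 0 = 6 mm above the ledge (start), 0.006 m = level with the ledge, 0.0065 m = its stop. It yields at about 7 N and stays where pushed; so the grid, laid in, stands about 6 mm proud until both ends are pressed down.
- pad_plain (a joint): The same pad under the other end (chopper x = -41 mm, y = 0); same values and stiffness.
- salt: Small white bowl, 56 mm across, 32 mm high, on the board; leave alone. Origin: centre of the underside.
- pepper: Yellow pepper, 68 mm across, about 74 mm high, on the board; leave alone. Origin: centre of the underside.
- mill: Dark wooden pepper mill, 56 mm across, 160 mm high; leave alone. Origin: centre of the underside.
- oil: Green oil bottle, 60 mm across, 220 mm high; leave alone. Origin: centre of the underside.
- mug: Mug, 84 mm across, 95 mm high; leave alone. Origin: centre of the underside.
- spatula: Spatula with a wooden handle, lying on the counter to the left; leave alone.
Not all that is in view belongs to the job. Leave any orange or red look-alike of the grid alone.

How it is judged:
On the way:
1. the grid lies flat on the chopping board, blade face up, let go of and at rest (z of grid in the frame of board between 0.015 and 0.021 m and x of grid in the frame of board between -0.15 and 0.15 m and y of grid in the frame of board between -0.11 and 0.11 m and angle between grid's own z axis and vertical below 0.08 rad and contact force between the fingers and grid below 0.1 N and linear speed of grid below 0.02 m/s), for 0.2 s.
At the end, for the whole second after the job is handed in: The grid sits in the chopper's recess, blade face up and tab in the notch: its origin within 3 mm of the seat in x and in y and 2 mm in height, level within 0.03 rad, its length along the recess within 0.08 rad, at rest (x of grid in the frame of seat between -0.003 and 0.003 m and y of grid in the frame of seat between -0.003 and 0.003 m and z of grid in the frame of seat between -0.002 and 0.002 m and angle between grid's own z axis and vertical below 0.03 rad and angle between the x axis of grid and the x axis of seat, either way round below 0.08 rad and linear speed of grid below 0.01 m/s and angular speed of grid below 0.1 rad/s); the robot touches nothing.
It fails at once if the other insert is moved from its place in the rack (more than 20 mm) (distance of slicer from where it was at the start of the episode above 0.02 m).
It fails at once if another thing on the counter is displaced by more than 30 mm or knocked over (distance of any of salt, pepper, mill, oil, mug, spatula from where it was at the start of the episode above 0.03 m or angle between any of salt, pepper, mill, oil, mug's own z axis and vertical above 0.6 rad).
It also fails if it takes over 67 s, if anything falls off the work surface, if the arm or the gripper's body presses on something with over 40 N, if the wrist force passes 120 N, or if a joint passes its speed limit or range.

## Working session

There is one attempt and no reset: what is moved stays moved. The work goes in short steps, Python scripts to look and compute and a tool call to move; the robot and the scene stay as the last step left them, time stands still between calls to the robot, and variables do not carry over. Pictures are saved under pics/ and viewed, at most 10 in all, crops included, and the job is handed in when it is done.

Besides the shell and the picture viewer there is one more tool, called after "Request:" in YAML: its name, and indented under it one key for each argument. servo_tool: Moves the arm, as the interface text tells. Shifts and turns lie within -1 to 1; 1 stands for 30 mm of shift or 6 degrees of turn. Its arguments: {"type":"object","properties":{"motion":{"type":"array"},"claw":{"type":"number"}},"required":["motion"]}

```bash
mkdir -p pics; ls; cat > h.py <<'E'
from plant import *
import numpy as np, cv2
def shot(c,n=None):
    im=read_camera(c); K=get_calibration(c)
    if n: cv2.imwrite('pics/'+n,cv2.cvtColor(im,cv2.COLOR_RGB2BGR))
    return im,K
def ray(K,uv):
    M=np.array(K['intrinsics']);T=np.array(K['world_from_camera'])
    d=np.linalg.inv(M)@np.array([uv[0],uv[1],1.]); d=T[:3,:3]@(d*[1,-1,-1]); return T[:3,3],d
def atz(K,uv,z):
    o,d=ray(K,uv); return o+d*(z-o[2])/d[2]
def proj(K,p):
    M=np.array(K['intrinsics']);T=np.array(K['world_from_camera'])
    c=np.linalg.inv(T)@np.append(p,1); v=M@(c[:3]*[1,-1,-1]); return v[:2]/v[2]
E
python3 - <<'E'
from h import *
im,K=shot('top','t0.png'); print(K)
for n in ['grid','grid_tab','slicer','rack','board','chopper','salt','pepper','mill','oil','mug']:
    print(n,[(np.round(b['xy']),round(b['conf'],2)) for b in boxes_of('top',n)[:3]])
im2,K2=shot('side','s0.png'); print(K2)
for n in ['grid','grid_tab','slicer','rack','chopper','board']:
    print(n,[(np.round(b['xy']),round(b['conf'],2)) for b in boxes_of('side',n)[:3]])
cv2.imwrite('pics/both.png',cv2.cvtColor(np.vstack([im[:, :],]),cv2.COLOR_RGB2BGR))
print(observe())
E
```

```text
pics
{'intrinsics': array([[492.38065229,   0.        , 254.80596061],
       [  0.        , 492.38065229, 189.61024958],
       [  0.        ,   0.        ,   1.        ]]), 'world_from_camera': array([[ 1.83348420e-03,  9.96364474e-01, -8.51731901e-02,
         3.62437079e-01],
       [-9.99927165e-01,  8.10649517e-04, -1.20419145e-02,
         2.19973948e-02],
       [-1.19290902e-02,  8.51890651e-02,  9.96293391e-01,
         1.56469281e+00],
       [ 0.00000000e+00,  0.00000000e+00,  0.00000000e+00,
         1.00000000e+00]])}
grid [(array([155., 126.]), 0.69), (array([145., 235.]), 0.67), (array([176., 177.]), 0.66)]
grid_tab [(array([154., 127.]), 0.81), (array([155., 276.]), 0.67), (array([180., 171.]), 0.58)]
slicer [(array([150., 180.]), 0.5)]
rack [(array([165., 181.]), 0.73), (array([177., 173.]), 0.72)]
board [(array([274., 175.]), 0.72)]
chopper [(array([355., 197.]), 0.6)]
salt [(array([296., 130.]), 0.7)]
pepper [(array([251., 133.]), 0.85)]
mill [(array([225., 110.]), 0.91)]
oil [(array([306., 105.]), 0.67)]
mug [(array([414., 132.]), 0.98), (array([251., 133.]), 0.5
[... 817 characters left out ...]
0486,  0.46859586, -0.04862532,  1.53248218,  0.02411213,
        1.14100924, -0.08230577]), 'qvel': array([ 3.16108891e-04, -1.48015303e-03,  1.87694784e-03, -1.34761173e-04,
        3.54188340e-04,  2.10725414e-05,  1.81057222e-04]), 'tau': array([ 2.52160335e-04, -5.10168529e+01, -4.65237605e-02, -2.38014740e+01,
        1.08559406e-02,  9.06241712e-04,  2.63160629e-06]), 'tool_pos': array([0.24894098, 0.6274408 , 0.25334529]), 'ee_rot': array([ 1.87758943e-01,  9.82215138e-01,  4.76671474e-05, -1.20760486e-05]), 'wrist_force': array([ 0.67562141, -1.05000127, -1.13701763]), 'ft_torque': array([-0.0431943 , -0.02331863, -0.03587487]), 'finger_force': 0.0, 'grip_width': 1.0030562520169932}
```

View pics/t0.png

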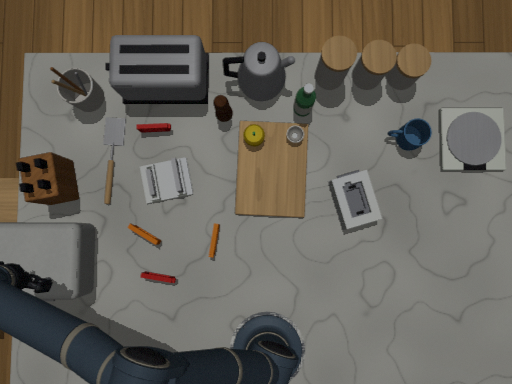

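View pics/s0.png

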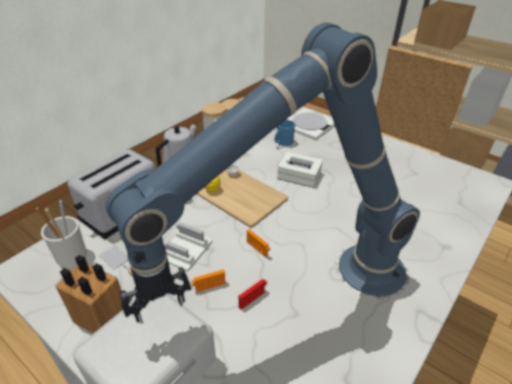

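The top view (up = world +x, left = +y) shows the rack at (166,181) with two inserts at (152,180) and (180,176), the board at (272,170), and the chopper at (356,200). The red and orange bars at (154,128), (145,235), (214,240) and (158,278) lie on the counter and are look-alikes. I'll enlarge the rack and chopper.

```bash
python3 - <<'E'
import cv2,numpy as np
im=cv2.imread('pics/t0.png'); a=im[145:215,130:200]; b=im[160:240,318:398]
f=lambda a:cv2.resize(a,(400,400),interpolation=cv2.INTER_CUBIC)
cv2.imwrite('pics/c0.png',np.hstack([f(a),f(b)]))
from h import *
K=get_calibration('top')
for n,p,z in [('board',(272,170),.018),('pepper',(254,134),.04),('salt',(295,134),.03),('rack',(166,181),.03),('chop',(356,200),.066)]: print(n,atz(K,p,z).round(3))
E
```

```text
board [ 0.557 -0.014  0.018]
pepper [0.668 0.043 0.04 ]
salt [ 0.67  -0.086  0.03 ]
rack [0.521 0.319 0.03 ]
chop [ 0.459 -0.268  0.066]
```

View pics/c0.png

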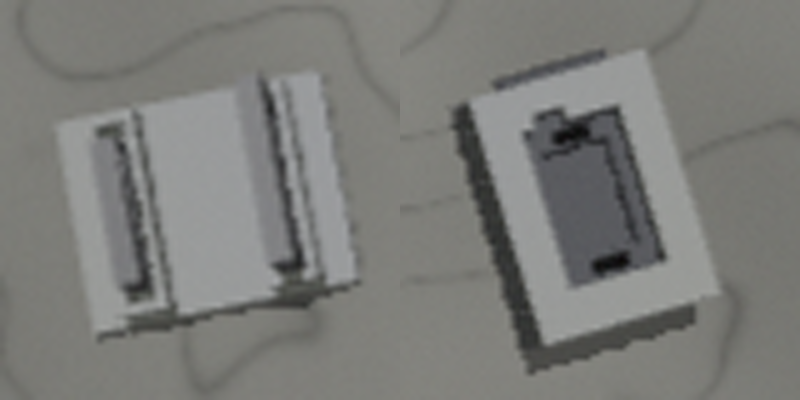

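Candidates: the insert at (180,176) and the one at (152,180) in the top view. The first is clearly longer (tab at its +x end) and sits in the -y slot, so it's the grid. The short one at (152,180) is the slicer. The chopper's notch is at its upper-left (far, +y). I'll move over the grid for a closer look.

Request:
servo_tool:
  motion:
    - {"dx": 0.62, "dy": -0.775, "dz": 0, "turn": 0.35}
    - {"dx": 0.62, "dy": -0.775, "dz": 0, "turn": 0.35}
    - {"dx": 0.62, "dy": -0.775, "dz": 0, "turn": 0.35}
    - {"dx": 0.62, "dy": -0.775, "dz": 0, "turn": 0.35}
    - {"dx": 0.62, "dy": -0.775, "dz": 0, "turn": 0.35}
  claw: 0

```text
clock: 1.45
tool_pos: [0.3427, 0.5102, 0.2535]
ee_rot: [0.096, 0.995, 0.0, 0.0]
wrist_force: [-0.1, -1.1, 0.3]
grip_width: 0.998
finger_force: 0.0
```

Request:
servo_tool:
  motion:
    - {"dx": 0.62, "dy": -0.775, "dz": 0, "turn": 0.35}
    - {"dx": 0.62, "dy": -0.775, "dz": 0, "turn": 0.35}
    - {"dx": 0.62, "dy": -0.775, "dz": 0, "turn": 0.35}
    - {"dx": 0.62, "dy": -0.775, "dz": 0, "turn": 0.35}
    - {"dx": 0.62, "dy": -0.775, "dz": 0, "turn": 0.35}

```text
clock: 1.95
tool_pos: [0.4357, 0.3939, 0.2535]
ee_rot: [0.005, 1.0, 0.0, 0.0]
wrist_force: [0.0, -0.0, -0.9]
grip_width: 0.998
finger_force: 0.0
```

Request:
servo_tool:
  motion:
    - {"dx": 0.62, "dy": -0.775, "dz": 0, "turn": 0.35}
    - {"dx": 0.62, "dy": -0.775, "dz": 0, "turn": 0.35}
    - {"dx": 0.62, "dy": -0.775, "dz": 0, "turn": 0.35}
    - {"dx": 0.62, "dy": -0.775, "dz": 0, "turn": 0.35}
    - {"dx": 0.62, "dy": -0.775, "dz": 0, "turn": 0.35}

```text
clock: 2.45
tool_pos: [0.5286, 0.2777, 0.2535]
ee_rot: [-0.087, 0.996, 0.0, 0.0]
wrist_force: [0.3, -0.1, -0.5]
grip_width: 1.002
finger_force: 0.0
```

```bash
cat >> h.py <<'E'
def pose():
    s=observe(); q=s['ee_rot']; from scipy.spatial.transform import Rotation as R
    y=R.from_quat(q).as_matrix()[:,1]
    print('t %.2f'%s['clock'],'tcp',s['tool_pos'].round(4),'yaw_y %.2f'%np.degrees(np.arctan2(y[1],y[0])),'F',s['wrist_force'].round(1),'w %.3f ff %.1f'%(s['grip_width'],s['finger_force']))
E
python3 - <<'E'
from h import *
pose(); im,K=shot('wrist','w0.png'); print(K['world_from_camera'].round(3).tolist(),K['intrinsics'][0,0])
for n in ['grid','grid_tab','slicer','rack']:
    print(n,[(np.round(b['xy']),round(b['conf'],2)) for b in boxes_of('wrist',n)[:3]])
np.savez('w0.npz',**K)
E
```

```text
t 2.45 tcp [0.5286 0.2777 0.2535] yaw_y 99.94 F [ 0.3 -0.1 -0.5] w 1.002 ff 0.0
[[-0.165, -0.934, -0.318, 0.451], [0.986, -0.158, -0.049, 0.257], [-0.004, -0.322, 0.947, 0.373], [0.0, 0.0, 0.0, 1.0]] 306.5463754449795
grid [(array([400.,  22.]), 0.91), (array([162.,   6.]), 0.76), (array([297., 296.]), 0.7)]
grid_tab [(array([255., 173.]), 0.96), (array([295., 298.]), 0.83), (array([288., 159.]), 0.69)]
slicer [(array([332., 167.]), 0.56)]
rack [(array([289., 160.]), 0.9)]
```

View pics/w0.png

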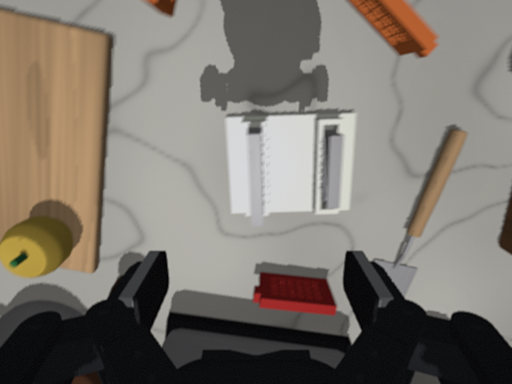

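The wrist view (right = +y, down = +x) shows the grid's long strip at (255,170), with its tab passing the rack edge at (257,218). The slicer is at (333,172). I'll enlarge the crop to measure and confirm.

```bash
python3 - <<'E'
import cv2
im=cv2.imread('pics/w0.png')[105:230,220:360]
cv2.imwrite('pics/c1.png',cv2.resize(im,None,fx=4.6,fy=4.6,interpolation=cv2.INTER_CUBIC))
g=cv2.cvtColor(cv2.imread('pics/w0.png'),cv2.COLOR_BGR2GRAY)
for r in range(114,226,6): print(r,g[r,240:278].tolist())
E
```

```text
114 [93, 92, 90, 91, 90, 89, 88, 89, 87, 88, 86, 87, 86, 86, 87, 84, 83, 83, 81, 80, 80, 81, 80, 80, 81, 82, 83, 84, 91, 100, 104, 103, 103, 103, 104, 103, 111, 113]
120 [212, 190, 159, 131, 114, 110, 110, 111, 111, 111, 107, 100, 99, 99, 98, 98, 98, 98, 97, 98, 97, 99, 103, 109, 128, 157, 179, 195, 207, 213, 215, 214, 215, 215, 214, 215, 215, 214]
126 [216, 215, 215, 215, 216, 217, 213, 198, 171, 135, 110, 105, 105, 107, 104, 104, 104, 102, 104, 118, 138, 160, 182, 197, 206, 207, 207, 211, 214, 215, 215, 215, 216, 215, 215, 215, 215, 214]
132 [215, 215, 216, 215, 215, 202, 183, 162, 128, 87, 69, 68, 69, 70, 70, 72, 69, 71, 74, 93, 129, 155, 177, 198, 212, 211, 209, 213, 214, 215, 215, 215, 215, 215, 215, 214, 216, 216]
138 [214, 215, 216, 215, 215, 212, 206, 200, 191, 186, 182, 183, 182, 183, 183, 183, 182, 183, 181, 173, 164, 173, 187, 200, 214, 215, 212, 207, 205, 205, 212, 215, 215, 215, 215, 215, 216, 216]
144 [215, 215, 215, 215, 215, 213, 208, 200, 193, 188, 183, 183, 183, 183, 184, 185, 183, 184, 183, 178, 172, 167, 168, 182, 196, 209, 216, 215, 215, 215, 215, 216, 215, 215, 
[... 1854 characters left out ...]
 183, 182, 182, 182, 183, 179, 171, 162, 170, 190, 207, 215, 216, 215, 215, 216, 216, 216, 215, 215, 216, 216, 216]
210 [217, 216, 216, 217, 217, 216, 216, 215, 212, 206, 198, 189, 182, 180, 181, 180, 180, 181, 182, 181, 179, 174, 171, 187, 199, 210, 215, 216, 216, 216, 216, 215, 215, 215, 216, 216, 215, 216]
216 [167, 166, 166, 166, 175, 182, 185, 187, 187, 181, 176, 175, 176, 177, 178, 179, 178, 179, 178, 178, 178, 177, 179, 180, 179, 177, 176, 171, 165, 162, 160, 161, 160, 161, 160, 160, 160, 160]
222 [168, 167, 168, 168, 168, 167, 167, 167, 167, 168, 170, 171, 173, 175, 176, 176, 175, 176, 176, 177, 176, 175, 171, 167, 166, 164, 162, 163, 163, 164, 162, 163, 162, 161, 161, 161, 161, 160]
```

View pics/c1.png

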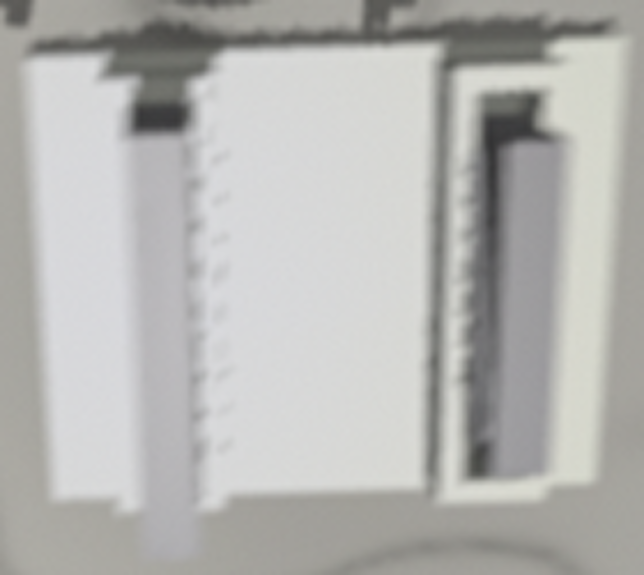

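```bash
python3 - <<'E'
from h import *
K=np.load('w0.npz')
a=atz(K,(254.5,134.3),.07); b=atz(K,(256.7,225.8),.07)
d=b-a; L=np.linalg.norm(d); u=d/L
print(a.round(4),b.round(4),L, 'yaw',np.degrees(np.arctan2(u[1],u[0])))
print('frame centre', (a+u*.048).round(4),(b-u*.056).round(4))
# rack corners z=.032/.012 : crop corners
P=[(28,60),(628,40),(600,483),(50,500)]
R=[atz(K,(220+x/4.6,105+y/4.6),.03)for x,y in P]; print(np.round(R,3),np.mean(R,0))
for v in ((R[3]-R[0]),(R[2]-R[1])): print(np.degrees(np.arctan2(v[1],v[0])))
E
```

```text
[0.495  0.2623 0.07  ] [0.592  0.2808 0.07  ] 0.09883036091907146 yaw 10.834802939747144
frame centre [0.5421 0.2713 0.07  ] [0.537  0.2703 0.07  ]
[[0.488 0.229 0.03 ]
 [0.46  0.369 0.03 ]
 [0.571 0.392 0.03 ]
 [0.6   0.25  0.03 ]] [0.52996745 0.31011365 0.03      ]
10.672670224981921
11.85493310020734
```

Confirmed: the grid is the tabbed bar at crop (165,340), standing at about (0.539, 0.270) with yaw 10.8°. I'll descend and grip.

Request:
servo_tool:
  motion:
    - {"dx": 0.35, "dy": -0.26, "dz": -0.6, "turn": 0.15}
    - {"dz": -0.7}
    - {"dz": -0.7}
    - {"dz": -0.7}
    - {"dz": -0.7}

```text
invalid input
```

Request:
servo_tool:
  motion:
    - {"dz": -0.7}
    - {"dz": -0.7}
    - {"dz": -0.7}
    - {"dz": -0.7}
    - {"dz": 0}

```text
invalid input
```

Request:
servo_tool:
  motion:
    - {"dz": 0}
    - {"dz": 0}
    - {"dz": 0}
    - {"dz": 0}
    - {"dz": 0}
  claw: 1

```text
invalid input
```

```bash
python3 -c "
from h import *
pose()"
```

```text
t 2.70 tcp [0.5275 0.2793 0.2533] yaw_y 99.87 F [-0.5  0.2 -0.3] w 0.998 ff 0.0
```

Request:
servo_tool:
  motion:
    - {"dx": 0.37, "dy": -0.28, "dz": -0.6, "turn": 0.15}
    - {"dx": 0, "dy": 0, "dz": -0.7, "turn": 0}
    - {"dx": 0, "dy": 0, "dz": -0.7, "turn": 0}
    - {"dx": 0, "dy": 0, "dz": -0.7, "turn": 0}
    - {"dx": 0, "dy": 0, "dz": -0.7, "turn": 0}

```text
clock: 3.2
tool_pos: [0.538, 0.2722, 0.1507]
ee_rot: [-0.095, 0.995, 0.001, -0.0]
wrist_force: [0.1, 0.1, 0.2]
grip_width: 0.997
finger_force: 0.0
```

Request:
servo_tool:
  motion:
    - {"dx": 0, "dy": 0, "dz": -0.7, "turn": 0}
    - {"dx": 0, "dy": 0, "dz": -0.7, "turn": 0}
    - {"dx": 0, "dy": 0, "dz": -0.7, "turn": 0}
    - {"dx": 0, "dy": 0, "dz": -0.7, "turn": 0}
    - {"dx": 0, "dy": 0, "dz": 0, "turn": 0}

```text
clock: 3.7
tool_pos: [0.5362, 0.271, 0.0647]
ee_rot: [-0.095, 0.995, -0.001, -0.003]
wrist_force: [-0.5, -0.6, 0.4]
grip_width: 0.999
finger_force: 0.0
```

Request:
servo_tool:
  motion:
    - {"dx": 0, "dy": 0, "dz": 0, "turn": 0}
    - {"dx": 0, "dy": 0, "dz": 0, "turn": 0}
    - {"dx": 0, "dy": 0, "dz": 0, "turn": 0}
    - {"dx": 0, "dy": 0, "dz": 0, "turn": 0}
    - {"dx": 0, "dy": 0, "dz": 0, "turn": 0}
  claw: 1

```text
clock: 4.2
tool_pos: [0.5387, 0.2754, 0.069]
ee_rot: [-0.094, 0.996, 0.004, 0.001]
wrist_force: [-2.9, 6.1, 5.5]
grip_width: 0.153
finger_force: 60.3
```

```bash
python3 -c "
from h import *
pose()"
```

```text
t 4.20 tcp [0.5387 0.2754 0.069 ] yaw_y 100.84 F [-2.9  6.1  5.5] w 0.153 ff 60.3
```

Request:
servo_tool:
  motion:
    - {"dx": 0, "dy": 0, "dz": 0.6, "turn": 0}
    - {"dx": 0, "dy": 0, "dz": 0.9, "turn": 0}
    - {"dx": 0, "dy": 0, "dz": 0.9, "turn": 0}
    - {"dx": 0, "dy": 0, "dz": 0.9, "turn": 0}
    - {"dx": 0, "dy": 0, "dz": 0.9, "turn": 0}

```text
clock: 4.7
tool_pos: [0.5387, 0.2699, 0.1944]
ee_rot: [-0.094, 0.996, -0.0, -0.0]
wrist_force: [0.6, 0.5, -1.7]
grip_width: 0.15
finger_force: 58.7
```

Request:
servo_tool:
  motion:
    - {"dx": -0.09, "dy": -1, "dz": 0, "turn": 0}
    - {"dx": -0.09, "dy": -1, "dz": 0, "turn": 0}
    - {"dx": -0.09, "dy": -1, "dz": 0, "turn": 0}
    - {"dx": -0.09, "dy": -1, "dz": 0, "turn": 0}
    - {"dx": -0.09, "dy": -1, "dz": 0, "turn": 0}

```text
clock: 5.2
tool_pos: [0.525, 0.1189, 0.1934]
ee_rot: [-0.094, 0.996, -0.0, -0.0]
wrist_force: [0.3, -0.5, -1.8]
grip_width: 0.153
finger_force: 58.7
```

Request:
servo_tool:
  motion:
    - {"dx": -0.09, "dy": -1, "dz": 0, "turn": 0}
    - {"dx": -0.09, "dy": -1, "dz": 0, "turn": 0}
    - {"dx": -0.09, "dy": -1, "dz": 0, "turn": 0}
    - {"dx": -0.09, "dy": -1, "dz": 0, "turn": 0}
    - {"dx": -0.09, "dy": -1, "dz": 0, "turn": 0}

```text
clock: 5.7
tool_pos: [0.5115, -0.031, 0.1934]
ee_rot: [-0.094, 0.996, 0.0, -0.0]
wrist_force: [0.1, 0.7, -1.5]
grip_width: 0.147
finger_force: 58.7
```

Request:
servo_tool:
  motion:
    - {"dx": 0, "dy": 0, "dz": -0.9, "turn": 0}
    - {"dx": 0, "dy": 0, "dz": -0.9, "turn": 0}
    - {"dx": 0, "dy": 0, "dz": -0.9, "turn": 0}
    - {"dx": 0, "dy": 0, "dz": -0.7, "turn": 0}
    - {"dx": 0, "dy": 0, "dz": -0.3, "turn": 0}

```text
clock: 6.2
tool_pos: [0.5106, -0.0298, 0.0806]
ee_rot: [-0.094, 0.996, 0.0, -0.002]
wrist_force: [-0.9, 0.3, -1.2]
grip_width: 0.149
finger_force: 58.7
```

```bash
python3 -c "
from h import *
pose()
im,K=shot('side','s1.png')
cv2.imwrite('pics/s1c.png',cv2.cvtColor(cv2.resize(im[120:260,160:320],None,fx=4,fy=4,interpolation=cv2.INTER_CUBIC),cv2.COLOR_RGB2BGR))"
```

```text
t 6.20 tcp [ 0.5106 -0.0298  0.0806] yaw_y 100.75 F [-0.9  0.3 -1.2] w 0.149 ff 58.7
```

View pics/s1c.png

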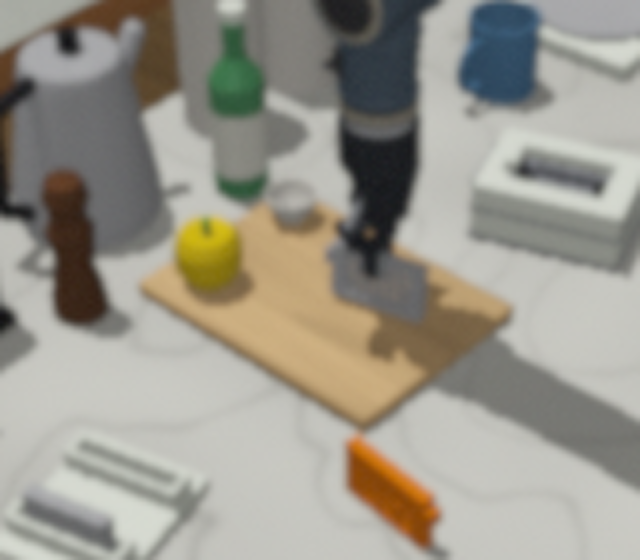

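The grid is held upright over the board, its underside towards this camera and the blade face to -y. I'll lower it to the board.

Request:
servo_tool:
  motion:
    - {"dx": 0, "dy": 0, "dz": -0.1, "turn": 0}
    - {"dx": 0, "dy": 0, "dz": -0.1, "turn": 0}
    - {"dx": 0, "dy": 0, "dz": -0.05, "turn": 0}
    - {"dx": 0, "dy": 0, "dz": 0, "turn": 0}
    - {"dx": 0, "dy": 0, "dz": 0, "turn": 0}

```text
clock: 6.75
tool_pos: [0.5124, -0.0297, 0.0753]
ee_rot: [-0.094, 0.996, 0.0, 0.0]
wrist_force: [0.1, 0.8, -1.4]
grip_width: 0.15
finger_force: 58.7
```

Request:
servo_tool:
  motion:
    - {"dx": 0, "dy": 0, "dz": -0.03, "turn": 0}
    - {"dx": 0, "dy": 0, "dz": -0.03, "turn": 0}
    - {"dx": 0, "dy": 0, "dz": 0, "turn": 0}
    - {"dx": 0, "dy": 0, "dz": 0, "turn": 0}
    - {"dx": 0, "dy": 0, "dz": 0, "turn": 0}

```text
clock: 7.25
tool_pos: [0.5125, -0.0298, 0.0749]
ee_rot: [-0.094, 0.996, 0.0, 0.001]
wrist_force: [-3.3, -0.1, 12.5]
grip_width: 0.154
finger_force: 60.4
```

Request:
servo_tool:
  motion:
    - {"dx": 0, "dy": 0, "dz": 0, "turn": 0}
    - {"dx": 0, "dy": 0, "dz": 0, "turn": 0}
    - {"dx": 0, "dy": 0, "dz": 0, "turn": 0}
    - {"dx": 0, "dy": 0, "dz": 0, "turn": 0}
    - {"dx": 0, "dy": 0, "dz": 0, "turn": 0}
  claw: 0

```text
clock: 7.75
tool_pos: [0.512, -0.0297, 0.0729]
ee_rot: [-0.094, 0.996, 0.0, -0.0]
wrist_force: [-0.6, 0.0, -0.3]
grip_width: 0.977
finger_force: 0.0
```

Request:
servo_tool:
  motion:
    - {"dx": -0.04, "dy": 0.24, "dz": 0, "turn": 0}
    - {"dx": -0.04, "dy": 0.24, "dz": 0, "turn": 0}
    - {"dx": -0.04, "dy": 0.24, "dz": 0, "turn": 0}
    - {"dx": -0.04, "dy": 0.24, "dz": 0, "turn": 0}
    - {"dx": -0.04, "dy": 0.16, "dz": 0, "turn": 0}

```text
clock: 8.25
tool_pos: [0.5059, 0.0051, 0.073]
ee_rot: [-0.094, 0.996, 0.0, -0.0]
wrist_force: [0.4, 0.4, 0.3]
grip_width: 0.999
finger_force: 0.0
```

```bash
python3 -c "
from h import *
pose()
im,K=shot('side','s2.png')
im2,K=shot('wrist','w2.png')
a=cv2.resize(im[150:230,210:290],(400,400),interpolation=cv2.INTER_CUBIC)
b=cv2.resize(im2,(533,400))
cv2.imwrite('pics/m2.png',cv2.cvtColor(cv2.resize(np.hstack([a,b]),None,fx=.85,fy=.85),cv2.COLOR_RGB2BGR))"
```

```text
t 8.25 tcp [0.5059 0.0051 0.073 ] yaw_y 100.83 F [0.4 0.4 0.3] w 0.999 ff 0.0
```

View pics/m2.png

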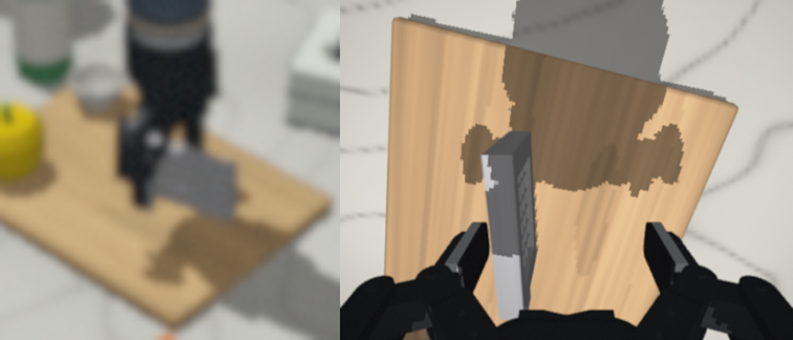

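The grid still stands upright, with the -y finger just at its blade face (left in the wrist view). I'll push its top over towards +y.

Request:
servo_tool:
  motion:
    - {"dx": -0.03, "dy": 0.16, "dz": 0, "turn": 0}
    - {"dx": -0.03, "dy": 0.16, "dz": 0, "turn": 0}
    - {"dx": -0.03, "dy": 0.16, "dz": 0, "turn": 0}
    - {"dx": -0.03, "dy": 0.16, "dz": 0, "turn": 0}
    - {"dx": -0.03, "dy": 0.16, "dz": 0, "turn": 0}

```text
clock: 8.85
tool_pos: [0.5015, 0.0283, 0.073]
ee_rot: [-0.094, 0.996, 0.0, -0.0]
wrist_force: [-0.1, 0.2, -0.4]
grip_width: 0.996
finger_force: 0.0
```

Request:
servo_tool:
  motion:
    - {"dx": 0, "dy": 0, "dz": 0.2, "turn": 0}
    - {"dx": 0, "dy": 0, "dz": 1, "turn": 0}
    - {"dx": 0, "dy": 0, "dz": 1, "turn": 0}
    - {"dx": 0, "dy": 0, "dz": 1, "turn": 0}
    - {"dx": 0, "dy": 0, "dz": 0.5, "turn": 0}

```text
clock: 9.35
tool_pos: [0.5028, 0.0277, 0.1871]
ee_rot: [-0.093, 0.996, 0.0, 0.002]
wrist_force: [0.4, -0.4, -0.3]
grip_width: 0.995
finger_force: 0.0
```

```bash
python3 -c "
from h import *
pose()
im2,K=shot('wrist','w3.png'); np.savez('w3.npz',**K)"
```

```text
t 9.35 tcp [0.5028 0.0277 0.1871] yaw_y 100.73 F [ 0.4 -0.4 -0.3] w 0.995 ff 0.0
```

View pics/w3.png

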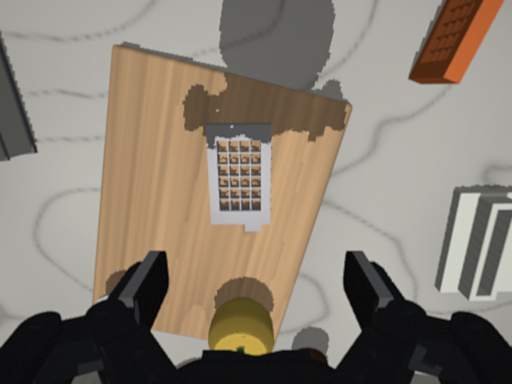

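The grid lies flat on the board, blade face up, with the tab at (252,228), on the +x/+y side as wanted. I'll measure it precisely in a rectified plane.

```bash
cat >> h.py <<'E'
def rectify(im,K,z,x0,x1,y0,y1,s=.0005):
    W=np.array([[x0,y0],[x1,y0],[x1,y1],[x0,y1]]); src=np.float32([proj(K,[x,y,z]) for x,y in W])
    dst=np.float32([[(x-x0)/s,(y-y0)/s] for x,y in W])
    return cv2.warpPerspective(im,cv2.getPerspectiveTransform(src,dst),(int((x1-x0)/s),int((y1-y0)/s)),flags=cv2.INTER_CUBIC)
E
python3 - <<'E'
from h import *
K=np.load('w3.npz'); im=cv2.imread('pics/w3.png')
x0,y0,s=.40,-.06,.0005
r=rectify(im,K,.032,x0,.62,y0,.10)
hsv=cv2.cvtColor(r,cv2.COLOR_BGR2HSV)
m=((hsv[...,1]<60)).astype(np.uint8)
m=cv2.morphologyEx(m,cv2.MORPH_OPEN,np.ones((5,5)))
n,l,st,c=cv2.connectedComponentsWithStats(m)
ok=[i for i in range(1,n) if st[i,4]>2000]; print(st[ok])
i=max(ok,key=lambda i:-abs(c[i]-[(.50-x0)/s,(.02-y0)/s]).sum())
b=(l==i).astype(np.uint8); b=cv2.morphologyEx(b,cv2.MORPH_CLOSE,np.ones((41,41)))
b=cv2.morphologyEx(b,cv2.MORPH_OPEN,np.ones((45,45)))  # drop tab
cn=max(cv2.findContours(b,0,2)[0],key=cv2.contourArea)
(cx,cy),sz,a=cv2.minAreaRect(cn); print('centre',x0+cx*s,y0+cy*s,np.array(sz)*s,a)
cv2.drawContours(r,[cv2.boxPoints(((cx,cy),sz,a)).astype(int)],0,(0,0,255),1)
t=read_camera('top'); Kt=get_calibration('top')
r2=rectify(cv2.cvtColor(t,cv2.COLOR_RGB2BGR),Kt,.066,.34,.58,-.36,-.18)
cv2.imwrite('pics/r3.png',np.vstack([np.hstack([r[:, :],np.zeros((320,40,3),np.uint8)]),cv2.resize(r2,(480,360))[:280]]) if 0 else r)
E
```

```text
[[    0     0   439   320 17395]
 [  101    67   218   151 18260]]
centre 0.5071345672607422 0.011418487548828127 [0.10511022 0.05905726] 10.784297943115234
```

View pics/r3.png

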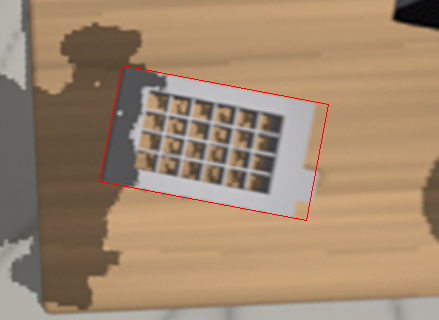

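```bash
python3 - <<'E'
from h import *
from scipy.spatial.transform import Rotation as R
K=np.load('w3.npz'); s=observe()
p=s['tool_pos'];Rm=R.from_quat(s['ee_rot']).as_matrix()
for d in (.005,.01,.015,.02,.025):
    print(d,[proj(K,p+Rm@[x,y,d]).round(0).tolist() for x in(-.011,.011) for y in(-.0425,.0425)])
E
```

```text
0.005 [[172.0, 288.0], [345.0, 288.0], [167.0, 249.0], [350.0, 248.0]]
0.01 [[174.0, 282.0], [343.0, 282.0], [170.0, 243.0], [347.0, 243.0]]
0.015 [[177.0, 276.0], [340.0, 276.0], [173.0, 239.0], [344.0, 238.0]]
0.02 [[179.0, 271.0], [338.0, 271.0], [175.0, 234.0], [341.0, 234.0]]
0.025 [[181.0, 266.0], [335.0, 266.0], [178.0, 230.0], [339.0, 230.0]]
```

Request:
servo_tool:
  motion:
    - {"dx": 0.05, "dy": -0.57, "dz": -0.7, "turn": 0}
    - {"dx": 0, "dy": 0, "dz": -0.9, "turn": 0}
    - {"dx": 0, "dy": 0, "dz": -0.9, "turn": 0}
    - {"dx": 0, "dy": 0, "dz": -0.9, "turn": 0}
    - {"dx": 0, "dy": 0, "dz": -0.7, "turn": 0}

```text
clock: 9.95
tool_pos: [0.5015, 0.0105, 0.0586]
ee_rot: [-0.094, 0.996, -0.0, -0.002]
wrist_force: [-0.5, 0.4, 0.1]
grip_width: 0.997
finger_force: 0.0
```

Request:
servo_tool:
  motion:
    - {"dx": 0, "dy": 0, "dz": -0.4, "turn": 0}
    - {"dx": 0, "dy": 0, "dz": -0.2, "turn": 0}
    - {"dx": 0, "dy": 0, "dz": 0, "turn": 0}
    - {"dx": 0, "dy": 0, "dz": 0, "turn": 0}
    - {"dx": 0, "dy": 0, "dz": 0, "turn": 0}

```text
clock: 10.45
tool_pos: [0.5038, 0.0108, 0.0439]
ee_rot: [-0.094, 0.996, 0.0, 0.001]
wrist_force: [1.2, -0.3, 0.2]
grip_width: 1.001
finger_force: 0.0
```

```bash
python3 - <<'E'
from h import *
for i in range(3): pose(); im,K=shot('wrist','w4.png')
E
```

```text
t 10.45 tcp [0.5038 0.0108 0.0439] yaw_y 100.75 F [ 1.2 -0.3  0.2] w 1.001 ff 0.0
t 10.50 tcp [0.5037 0.0109 0.0439] yaw_y 100.76 F [0.4 0.2 1. ] w 1.005 ff 0.0
t 10.55 tcp [0.5036 0.0108 0.0438] yaw_y 100.75 F [-0.2  0.2  0.6] w 0.998 ff 0.0
```

Request:
servo_tool:
  motion:
    - {"dx": 0, "dy": 0, "dz": 0, "turn": 0}
    - {"dx": 0, "dy": 0, "dz": 0, "turn": 0}
    - {"dx": 0, "dy": 0, "dz": 0, "turn": 0}
    - {"dx": 0, "dy": 0, "dz": 0, "turn": 0}
    - {"dx": 0, "dy": 0, "dz": 0, "turn": 0}
  claw: 1

```text
clock: 11.1
tool_pos: [0.5033, 0.0109, 0.0438]
ee_rot: [-0.094, 0.996, 0.0, 0.0]
wrist_force: [-1.8, 0.5, 6.7]
grip_width: 0.653
finger_force: 62.8
```

Request:
servo_tool:
  motion:
    - {"dx": 0, "dy": 0, "dz": 0.3, "turn": 0}
    - {"dx": 0, "dy": 0, "dz": 0.9, "turn": 0}
    - {"dx": 0, "dy": 0, "dz": 1, "turn": 0}
    - {"dx": 0, "dy": 0, "dz": 1, "turn": 0}
    - {"dx": 0, "dy": 0, "dz": 0.8, "turn": 0}

```text
clock: 11.6
tool_pos: [0.5031, 0.0107, 0.1649]
ee_rot: [-0.094, 0.996, 0.0, 0.001]
wrist_force: [0.0, -0.0, -1.7]
grip_width: 0.654
finger_force: 64.5
```

```bash
python3 - <<'E'
from h import *
pose(); im,K=shot('wrist','w5.png'); np.savez('w5.npz',**K)
t,Kt=shot('top','t5.png')
w=cv2.imread('pics/w5.png')[90:384,100:412]
r2=rectify(cv2.imread('pics/t5.png'),Kt,.066,.36,.56,-.36,-.18)
r2=cv2.resize(r2,None,fx=1,fy=1)
cv2.imwrite('pics/m5.png',np.hstack([w,cv2.copyMakeBorder(cv2.resize(r2,(327,294)),0,0,0,0,0)]))
E
```

```text
t 11.60 tcp [0.5031 0.0107 0.1649] yaw_y 100.75 F [ 0.  -0.  -1.7] w 0.654 ff 64.5
```

View pics/m5.png

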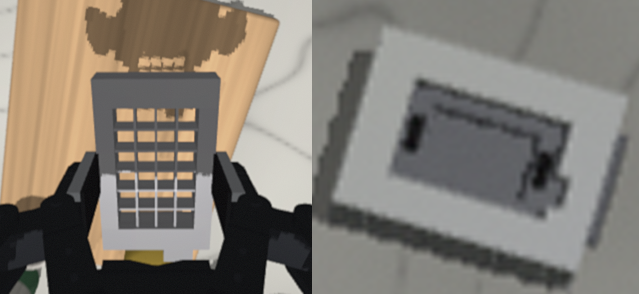

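The grid is held level, spanning the fingers, and the chopper recess is clear with its notch on the +x/+y side. I'll shift so the wrist camera sees the chopper, then fit its outline numerically.

Request:
servo_tool:
  motion:
    - {"dx": -0.35, "dy": -0.94, "dz": 0.57, "turn": 0}
    - {"dx": -0.35, "dy": -0.94, "dz": 0.57, "turn": 0}
    - {"dx": -0.35, "dy": -0.94, "dz": 0.57, "turn": 0}
    - {"dx": -0.35, "dy": -0.94, "dz": 0.57, "turn": 0}
    - {"dx": -0.35, "dy": -0.94, "dz": 0.57, "turn": 0}

```text
clock: 12.2
tool_pos: [0.4491, -0.1311, 0.2481]
ee_rot: [-0.094, 0.996, 0.0, -0.001]
wrist_force: [1.3, -0.3, -1.4]
grip_width: 0.655
finger_force: 64.6
```

Request:
servo_tool:
  motion:
    - {"dx": 0, "dy": 0, "dz": 0, "turn": 0}
    - {"dx": 0, "dy": 0, "dz": 0, "turn": 0}
    - {"dx": 0, "dy": 0, "dz": 0, "turn": 0}
    - {"dx": 0, "dy": 0, "dz": 0, "turn": 0}
    - {"dx": 0, "dy": 0, "dz": 0, "turn": 0}

```text
clock: 12.7
tool_pos: [0.4505, -0.1293, 0.2478]
ee_rot: [-0.095, 0.996, 0.0, -0.001]
wrist_force: [0.6, 0.2, -1.2]
grip_width: 0.65
finger_force: 64.6
```

```bash
cat > fit.py <<'E'
from h import *
from scipy.optimize import minimize
IN=np.array([[-.05,-.031],[.05,-.031],[.05,.002],[.0585,.002],[.0585,.022],[.05,.022],[.05,.031],[-.05,.031]])
def P(v,p):
    c,s=np.cos(v[2]),np.sin(v[2]); return p@np.array([[c,s],[-s,c]])+v[:2]
def chop(im,K,g0):
    x0,y0,s=.34,-.40,.0005
    r=rectify(im,K,.066,x0,.60,y0,-.14,s).astype(np.float32)
    g=cv2.GaussianBlur(r.mean(2),(3,3),0)
    # sample signed contrast just inside/outside recess polygon
    t=np.linspace(.02,.98,40); A=[];B=[]
    for a,b in zip(IN,np.roll(IN,-1,0)):
        u=(b-a)/np.linalg.norm(b-a); n=np.array([-u[1],u[0]])
        k=int(np.linalg.norm(b-a)/.001)+1
        q=a+np.linspace(.001,np.linalg.norm(b-a)-.001,k)[:,None]*u
        for o in(.001,.002,.003): A.append(q+n*o);B.append(q-n*o)
    A=np.vstack(A);B=np.vstack(B)
    def samp(q):
        q=((q-[x0,y0])/s).astype(np.float32); return cv2.remap(g,q[:,0].reshape(-1,1),q[:,1].reshape(-1,1),cv2.INTER_LINEAR)
    f=lambda v:float((samp(P(v,A))-samp(P(v,B))).mean())
    best=None
    for dx in np.arange(-.016,.017,.004):
        for dy in np.arange(-.016,.017,.004):
            for a in np.radians(np.arange(-6,7,3)):
                v=np.array(g0)+[dx,dy,a]; e=f(v)
                if best is None or e<best[0]: best=(e,v)
    o=minimize(f,best[1],method='Nelder-Mead',options=dict(initial_simplex=best[1]+np.array([[0,0,0],[.002,0,0],[0,.002,0],[0,0,.03]]),xatol=1e-5,fatol=1e-3))
    return o.x,o.fun
E
python3 - <<'E'
from fit import *
for i in range(2): pose(); im,K=shot('wrist','w6.png')
v,e=chop(im,K,[.459,-.268,.28]); print('wrist',v[:2].round(4),np.degrees(v[2]).round(2),e)
im,K=shot('top'); v,e=chop(im,K,[.459,-.268,.28]); print('top',v[:2].round(4),np.degrees(v[2]).round(2),e)
E
```

```text
t 12.70 tcp [ 0.4505 -0.1293  0.2478] yaw_y 100.86 F [ 0.6  0.2 -1.2] w 0.650 ff 64.6
t 12.75 tcp [ 0.4506 -0.1294  0.248 ] yaw_y 100.84 F [ 0.  -0.2 -2. ] w 0.654 ff 64.6
wrist [ 0.464  -0.2723] 16.42 -115.7827377319336
top [ 0.463  -0.2689] 16.09 -30.989110946655273
```

Request:
servo_tool:
  motion:
    - {"dx": 0.1, "dy": -0.94, "dz": 0, "turn": 0.09}
    - {"dx": 0.1, "dy": -0.94, "dz": 0, "turn": 0.09}
    - {"dx": 0.1, "dy": -0.94, "dz": 0, "turn": 0.09}
    - {"dx": 0.1, "dy": -0.94, "dz": 0, "turn": 0.09}
    - {"dx": 0.1, "dy": -0.94, "dz": 0, "turn": 0.09}

```text
clock: 13.35
tool_pos: [0.4657, -0.2721, 0.2484]
ee_rot: [-0.118, 0.993, 0.0, -0.0]
wrist_force: [0.6, -0.4, -0.2]
grip_width: 0.656
finger_force: 64.6
```

Request:
servo_tool:
  motion:
    - {"dx": 0.1, "dy": -0.94, "dz": 0, "turn": 0.09}
    - {"dx": 0.1, "dy": -0.94, "dz": 0, "turn": 0.09}
    - {"dx": 0.1, "dy": -0.94, "dz": 0, "turn": 0.09}
    - {"dx": 0.1, "dy": -0.94, "dz": 0, "turn": 0.09}
    - {"dx": 0.1, "dy": -0.94, "dz": 0, "turn": 0.09}

```text
clock: 13.85
tool_pos: [0.4809, -0.413, 0.2482]
ee_rot: [-0.141, 0.99, 0.0, -0.0]
wrist_force: [-0.2, 0.6, -1.5]
grip_width: 0.654
finger_force: 64.6
```

Request:
servo_tool:
  motion:
    - {"dx": 0, "dy": 0, "dz": 0, "turn": 0}
    - {"dx": 0, "dy": 0, "dz": 0, "turn": 0}
    - {"dx": 0, "dy": 0, "dz": 0, "turn": 0}
    - {"dx": 0, "dy": 0, "dz": 0, "turn": 0}
    - {"dx": 0, "dy": 0, "dz": 0, "turn": 0}

```text
clock: 14.35
tool_pos: [0.481, -0.4112, 0.2487]
ee_rot: [-0.141, 0.99, 0.0, 0.0]
wrist_force: [-0.8, -0.0, -1.0]
grip_width: 0.653
finger_force: 64.6
```

```bash
python3 - <<'E'
from fit import *
for i in range(2):
    pose(); im,K=shot('wrist','w7.png'); np.savez('w7.npz',**K)
    v,e=chop(im,K,[.463,-.270,.28]); print('wrist',v[:2].round(4),np.degrees(v[2]).round(2),e)
for i in range(2):
    im,K=shot('top');v,e=chop(im,K,[.463,-.27,.28]); print('top',v[:2].round(4),np.degrees(v[2]).round(2),e)
# held grid: profile along tool axes, rectified in tool-aligned plane
s=observe(); p=s['tool_pos']; K=np.load('w7.npz'); g=cv2.cvtColor(cv2.imread('pics/w7.png'),cv2.COLOR_BGR2GRAY)
from scipy.spatial.transform import Rotation as R
Rm=R.from_quat(s['ee_rot']).as_matrix(); ux,uy=-Rm[:,0],Rm[:,1]  # ux ~ +x, uy ~ +y
def row(a,b,n):
    q=np.array([proj(K,p+ux*x+uy*y-[0,0,.0118]) for x,y in zip(np.linspace(a[0],b[0],n),np.linspace(a[1],b[1],n))],np.float32)
    return cv2.remap(g,q[:,:1],q[:,1:],1).ravel().tolist()
print(ux,uy)
for x in(-.044,-.040,-.02): print('y -36..36 at',x,row((x,-.036),(x,.036),73))
for y in(-.025,0,.025): print('x -56..-40 at',y,row((-.056,y),(-.040,y),17))
for y in(-.02,-.01,.012): print('x 30..62',y,row((.03,y),(.062,y),33))
E
```

```text
t 14.35 tcp [ 0.481  -0.4112  0.2487] yaw_y 106.25 F [-0.8 -0.  -1. ] w 0.653 ff 64.6
wrist [ 0.4643 -0.2729] 16.43 -116.13184356689453
t 14.40 tcp [ 0.4808 -0.4114  0.2487] yaw_y 106.22 F [-0.2 -0.2 -1.3] w 0.651 ff 64.6
wrist [ 0.4642 -0.2729] 16.45 -115.69055938720703
top [ 0.4628 -0.2691] 16.42 -56.99080276489258
top [ 0.4628 -0.2691] 16.42 -56.95735549926758
[9.60375727e-01 2.78708530e-01 1.34139074e-04] [-2.78708529e-01  9.60375736e-01 -3.17633089e-05]
y -36..36 at -0.044 [195, 196, 196, 196, 196, 196, 202, 207, 111, 93, 94, 94, 94, 94, 95, 94, 94, 94, 94, 94, 94, 94, 95, 94, 96, 94, 94, 94, 94, 94, 94, 95, 95, 95, 95, 94, 94, 95, 95, 95, 95, 95, 95, 96, 95, 95, 95, 95, 95, 96, 95, 96, 95, 95, 95, 95, 96, 94, 96, 96, 95, 95, 95, 96, 130, 124, 96, 89, 119, 100, 97, 150, 243]
y -36..36 at -0.04 [195, 196, 196, 195, 195, 196, 197, 104, 93, 94, 93, 94, 94, 94, 93, 93, 94, 93, 94, 94, 94, 93, 94, 93, 94, 95, 94, 95, 94, 95, 94, 93, 95, 94, 95, 94, 94, 94, 94, 95, 94, 95, 94, 96, 95, 95, 95, 96, 95, 95, 95, 95, 94, 95, 95, 94, 96, 96, 96, 95, 95, 95, 96, 97, 109, 126, 97, 90, 116, 10
[... 468 characters left out ...]
 94]
x -56..-40 at 0 [186, 186, 185, 187, 154, 76, 76, 78, 94, 94, 94, 95, 94, 94, 94, 94, 94]
x -56..-40 at 0.025 [189, 189, 189, 189, 164, 80, 75, 81, 95, 95, 95, 96, 95, 95, 95, 95, 95]
x 30..62 -0.02 [75, 78, 83, 133, 168, 169, 168, 168, 167, 167, 167, 167, 166, 167, 166, 165, 168, 184, 196, 197, 197, 197, 199, 181, 88, 13, 17, 19, 18, 19, 18, 16, 16]
x 30..62 -0.01 [117, 111, 85, 134, 170, 170, 170, 170, 170, 169, 168, 168, 168, 168, 168, 167, 170, 186, 200, 200, 199, 199, 199, 201, 199, 146, 49, 13, 19, 18, 19, 16, 16]
x 30..62 0.012 [75, 73, 81, 134, 170, 170, 169, 168, 168, 170, 168, 167, 167, 167, 167, 167, 167, 166, 166, 166, 166, 165, 166, 159, 113, 38, 15, 20, 19, 21, 19, 17, 16]
```

Request:
servo_tool:
  motion:
    - {"dx": -0.11, "dy": 0.94, "dz": 0, "turn": 0.04}
    - {"dx": -0.11, "dy": 0.94, "dz": 0, "turn": 0}
    - {"dx": -0.11, "dy": 0.94, "dz": 0, "turn": 0}
    - {"dx": -0.11, "dy": 0.94, "dz": 0, "turn": 0}
    - {"dx": -0.11, "dy": 0.94, "dz": 0, "turn": 0}

```text
clock: 15.05
tool_pos: [0.4638, -0.2701, 0.2487]
ee_rot: [-0.142, 0.99, -0.0, 0.0]
wrist_force: [0.8, -0.8, -1.9]
grip_width: 0.654
finger_force: 64.6
```

Request:
servo_tool:
  motion:
    - {"dx": 0, "dy": 0, "dz": -0.9, "turn": 0}
    - {"dx": 0, "dy": 0, "dz": -1, "turn": 0}
    - {"dx": 0, "dy": 0, "dz": -1, "turn": 0}
    - {"dx": 0, "dy": 0, "dz": -1, "turn": 0}
    - {"dx": 0, "dy": 0, "dz": -0.9, "turn": 0}

```text
clock: 15.55
tool_pos: [0.4641, -0.2711, 0.1035]
ee_rot: [-0.143, 0.99, -0.0, 0.0]
wrist_force: [0.2, 0.1, -1.9]
grip_width: 0.649
finger_force: 64.6
```

Request:
servo_tool:
  motion:
    - {"dx": 0, "dy": 0, "dz": -0.2, "turn": 0}
    - {"dx": 0, "dy": 0, "dz": 0, "turn": 0}
    - {"dx": 0, "dy": 0, "dz": 0, "turn": 0}
    - {"dx": 0, "dy": 0, "dz": 0, "turn": 0}
    - {"dx": 0, "dy": 0, "dz": 0, "turn": 0}

```text
clock: 16.05
tool_pos: [0.4648, -0.2716, 0.0998]
ee_rot: [-0.143, 0.99, -0.001, 0.001]
wrist_force: [0.8, -0.2, -1.4]
grip_width: 0.651
finger_force: 64.6
```

```bash
cat > prof.py <<'E'
from h import *
from scipy.spatial.transform import Rotation as R
def setup(name):
    global s,p,K,g,ux,uy
    pose(); im,K=shot('wrist',name); s=observe(); p=s['tool_pos']
    g=cv2.cvtColor(im,cv2.COLOR_RGB2GRAY); Rm=R.from_quat(s['ee_rot']).as_matrix(); ux,uy=-Rm[:,0],Rm[:,1]
def row(a,b,n,z):
    q=[]
    for x,y in zip(np.linspace(a[0],b[0],n),np.linspace(a[1],b[1],n)):
        w=p+ux*x+uy*y; w[2]=z; q.append(proj(K,w))
    q=np.array(q,np.float32); return cv2.remap(g,q[:,:1],q[:,1:],1).ravel().tolist()
E
python3 - <<'E'
from prof import *
import prof
setup('w8.png'); zt=prof.p[2]-.0118
for x in(-.07,-.06): print('deck y -70..-44',x,row((x,-.07),(x,-.044),27,.066),'44..70',row((x,.044),(x,.07),27,.066))
for y in(-.04,-.02,0,.02,.04): print('deck x -86..-40',y,row((-.086,y),(-.040,y),47,.066))
for x in(-.044,-.03): print('grid y',x,row((x,-.033),(x,-.015),19,zt),row((x,.015),(x,.033),19,zt))
for y in(-.02,.02): print('grid x -54..-30',row((-.054,y),(-.03,y),25,zt))
for y in(-.02,-.01): print('grid x 30..54',row((.03,y),(.054,y),25,zt))
E
```

```text
t 16.05 tcp [ 0.4648 -0.2716  0.0998] yaw_y 106.40 F [ 0.8 -0.2 -1.4] w 0.651 ff 64.6
deck y -70..-44 -0.07 [187, 187, 187, 187, 189, 189, 189, 189, 190, 189, 190, 190, 190, 191, 231, 242, 241, 241, 241, 241, 242, 242, 242, 242, 242, 242, 243] 44..70 [138, 138, 138, 138, 138, 137, 137, 138, 138, 137, 136, 160, 210, 208, 207, 208, 208, 208, 207, 208, 208, 208, 207, 207, 207, 206, 207]
deck y -70..-44 -0.06 [187, 188, 188, 189, 189, 189, 190, 190, 190, 190, 190, 191, 190, 190, 234, 242, 242, 243, 242, 243, 242, 243, 243, 243, 243, 243, 243] 44..70 [138, 138, 138, 138, 139, 138, 138, 138, 138, 137, 136, 164, 207, 208, 208, 208, 209, 208, 208, 208, 208, 207, 208, 208, 207, 208, 208]
deck x -86..-40 -0.04 [197, 199, 199, 199, 186, 130, 77, 147, 243, 242, 242, 242, 242, 242, 242, 243, 242, 242, 242, 243, 243, 243, 243, 243, 243, 242, 242, 243, 243, 243, 243, 243, 243, 243, 243, 243, 243, 243, 243, 243, 243, 243, 243, 243, 243, 243, 243]
deck x -86..-40 -0.02 [115, 115, 115, 115, 113, 81, 73, 114, 140, 140, 140, 140, 140, 140, 140, 140, 140, 140, 140, 140, 139, 139, 140, 139, 140, 140, 139,
[... 994 characters left out ...]
, 139, 138, 138]
grid y -0.03 [137, 137, 138, 111, 96, 96, 96, 96, 96, 96, 96, 96, 75, 68, 71, 73, 62, 68, 71] [66, 67, 68, 68, 95, 96, 97, 96, 97, 97, 97, 96, 99, 137, 138, 138, 139, 138, 138]
grid x -54..-30 [71, 73, 75, 79, 76, 83, 97, 97, 96, 97, 97, 96, 97, 96, 97, 96, 96, 97, 97, 89, 69, 69, 67, 69, 68]
grid x -54..-30 [72, 72, 76, 80, 79, 88, 99, 98, 98, 98, 97, 98, 97, 97, 98, 98, 98, 98, 98, 98, 98, 96, 97, 97, 96]
grid x 30..54 [74, 73, 81, 136, 173, 174, 173, 172, 172, 172, 172, 172, 171, 170, 171, 169, 180, 221, 234, 234, 234, 234, 236, 214, 94]
grid x 30..54 [97, 89, 90, 147, 176, 175, 174, 174, 174, 173, 173, 173, 172, 173, 172, 170, 182, 222, 235, 234, 234, 233, 234, 231, 213]
```

Request:
servo_tool:
  motion:
    - {"dx": -0.01, "dy": 0.025, "dz": -0.05, "turn": 0}
    - {"dx": 0, "dy": 0, "dz": -0.1, "turn": 0}
    - {"dx": 0, "dy": 0, "dz": -0.1, "turn": 0}
    - {"dx": 0, "dy": 0, "dz": -0.1, "turn": 0}
    - {"dx": 0, "dy": 0, "dz": -0.05, "turn": 0}

```text
clock: 16.6
tool_pos: [0.4636, -0.2703, 0.086]
ee_rot: [-0.143, 0.99, 0.0, -0.0]
wrist_force: [-0.3, -0.2, -2.5]
grip_width: 0.652
finger_force: 64.6
```

Request:
servo_tool:
  motion:
    - {"dx": 0, "dy": 0, "dz": 0, "turn": 0}
    - {"dx": 0, "dy": 0, "dz": 0, "turn": 0}
    - {"dx": 0, "dy": 0, "dz": 0, "turn": 0}
    - {"dx": 0, "dy": 0, "dz": 0, "turn": 0}
    - {"dx": 0, "dy": 0, "dz": 0, "turn": 0}

```text
clock: 17.1
tool_pos: [0.4638, -0.2705, 0.0866]
ee_rot: [-0.143, 0.99, -0.0, 0.0]
wrist_force: [-0.1, 0.5, -1.7]
grip_width: 0.658
finger_force: 64.6
```

No side force, and the underside is already below deck level. I'll go down to the pads.

Request:
servo_tool:
  motion:
    - {"dx": 0, "dy": 0, "dz": -0.04, "turn": 0}
    - {"dx": 0, "dy": 0, "dz": -0.03, "turn": 0}
    - {"dx": 0, "dy": 0, "dz": 0, "turn": 0}
    - {"dx": 0, "dy": 0, "dz": 0, "turn": 0}
    - {"dx": 0, "dy": 0, "dz": 0, "turn": 0}

```text
clock: 17.6
tool_pos: [0.4638, -0.2705, 0.0844]
ee_rot: [-0.143, 0.99, 0.0, -0.0]
wrist_force: [-0.0, -0.5, -1.0]
grip_width: 0.655
finger_force: 64.6
```

Request:
servo_tool:
  motion:
    - {"dx": 0, "dy": 0, "dz": 0, "turn": 0}
    - {"dx": 0, "dy": 0, "dz": 0, "turn": 0}
    - {"dx": 0, "dy": 0, "dz": 0, "turn": 0}
    - {"dx": 0, "dy": 0, "dz": 0, "turn": 0}
    - {"dx": 0, "dy": 0, "dz": 0, "turn": 0}
  claw: 0

```text
clock: 18.1
tool_pos: [0.4638, -0.2705, 0.0845]
ee_rot: [-0.143, 0.99, -0.0, 0.0]
wrist_force: [0.5, 0.4, -0.1]
grip_width: 1.002
finger_force: 0.0
```

Request:
servo_tool:
  motion:
    - {"dx": 0, "dy": 0, "dz": 0.5, "turn": 0}
    - {"dx": 0, "dy": 0, "dz": 0.5, "turn": 0}
    - {"dx": 0, "dy": 0, "dz": 0.5, "turn": 0}
    - {"dx": 0, "dy": 0, "dz": 0.5, "turn": 0}
    - {"dx": 0, "dy": 0, "dz": 0, "turn": 0}

```text
clock: 18.6
tool_pos: [0.4649, -0.2712, 0.1462]
ee_rot: [-0.143, 0.99, -0.001, 0.002]
wrist_force: [0.7, 1.0, 0.4]
grip_width: 1.002
finger_force: 0.0
```

```bash
python3 - <<'E'
from prof import *
import prof
setup('w9.png')
for x in(-.044,-.03,0,.03): print('y -36..-16',x,row((x,-.036),(x,-.016),21,.072),row((x,.016),(x,.036),21,.072))
for y in(-.025,-.01,0.01,.025): print('x -54..-30',y,row((-.054,y),(-.030,y),25,.072),'30..62',row((.03,y),(.062,y),33,.072))
E
```

```text
t 18.60 tcp [ 0.4649 -0.2712  0.1462] yaw_y 106.39 F [0.7 1.  0.4] w 1.002 ff 0.0
y -36..-16 -0.044 [115, 116, 116, 116, 116, 112, 86, 78, 80, 81, 80, 80, 80, 81, 80, 80, 80, 80, 80, 80, 81] [81, 81, 81, 80, 81, 81, 82, 82, 81, 81, 81, 81, 80, 96, 115, 116, 115, 116, 115, 115, 116]
y -36..-16 -0.03 [115, 115, 115, 115, 116, 112, 86, 79, 80, 80, 81, 80, 78, 92, 165, 157, 108, 60, 57, 58, 58] [60, 57, 48, 57, 75, 81, 80, 80, 80, 80, 80, 79, 80, 95, 115, 116, 116, 115, 114, 115, 114]
y -36..-16 0 [220, 221, 221, 221, 223, 204, 113, 114, 176, 180, 180, 180, 180, 181, 181, 184, 146, 63, 57, 58, 63] [91, 67, 57, 75, 157, 174, 171, 169, 169, 169, 168, 168, 161, 160, 217, 220, 219, 220, 220, 219, 220]
y -36..-16 0.03 [219, 220, 219, 219, 222, 206, 119, 100, 162, 168, 167, 166, 167, 166, 167, 168, 137, 80, 73, 73, 74] [76, 76, 75, 80, 132, 163, 162, 160, 160, 160, 160, 159, 154, 163, 216, 219, 218, 219, 219, 218, 218]
x -54..-30 -0.025 [117, 109, 76, 64, 73, 80, 80, 80, 80, 80, 80, 80, 80, 80, 80, 80, 80, 80, 81, 81, 79, 81, 80, 80, 80] 30..62 [166, 165, 163, 161, 162, 161, 161, 160, 159, 159
[... 294 characters left out ...]
 160, 160, 159, 158, 165, 197, 218, 220, 219, 218, 218, 216, 216, 218, 217, 217, 217, 216, 216, 217, 216, 216, 216]
x -54..-30 0.01 [117, 109, 78, 65, 74, 82, 81, 81, 81, 81, 81, 81, 81, 81, 81, 81, 81, 81, 77, 76, 76, 77, 75, 77, 76] 30..62 [115, 129, 156, 162, 161, 161, 160, 160, 160, 159, 158, 158, 158, 157, 157, 157, 156, 155, 154, 155, 155, 154, 168, 198, 216, 217, 216, 216, 216, 215, 215, 215, 215]
x -54..-30 0.025 [117, 109, 77, 65, 76, 82, 82, 82, 82, 81, 81, 82, 82, 81, 81, 81, 82, 82, 80, 80, 81, 80, 80, 80, 80] 30..62 [160, 159, 158, 158, 157, 157, 157, 157, 157, 157, 156, 155, 154, 155, 164, 197, 216, 217, 216, 216, 216, 215, 215, 215, 215, 215, 216, 214, 215, 214, 213, 214, 212]
```

The grid lies in the recess with the tab in the notch and an even, parallel gap around it. I'll shut the fingers and press the tab end.

Request:
servo_tool:
  motion:
    - {"dx": 0.6, "dy": 0.18, "dz": 0, "turn": 0}
    - {"dx": 0.6, "dy": 0.18, "dz": 0, "turn": 0}
    - {"dx": 0, "dy": 0, "dz": -0.5, "turn": 0}
    - {"dx": 0, "dy": 0, "dz": -0.5, "turn": 0}
    - {"dx": 0, "dy": 0, "dz": -0.5, "turn": 0}
  claw: 1

```text
clock: 19.15
tool_pos: [0.5008, -0.2586, 0.0977]
ee_rot: [-0.143, 0.99, 0.0, -0.0]
wrist_force: [-0.0, -0.4, -0.2]
grip_width: 0.144
finger_force: 0.0
```

Request:
servo_tool:
  motion:
    - {"dx": 0, "dy": 0, "dz": -0.1, "turn": 0}
    - {"dx": 0, "dy": 0, "dz": -0.1, "turn": 0}
    - {"dx": 0, "dy": 0, "dz": -0.07, "turn": 0}
    - {"dx": 0, "dy": 0, "dz": 0, "turn": 0}
    - {"dx": 0, "dy": 0, "dz": 0, "turn": 0}

```text
clock: 19.65
tool_pos: [0.5005, -0.2593, 0.0916]
ee_rot: [-0.143, 0.99, 0.0, 0.0]
wrist_force: [-0.4, 1.0, 0.9]
grip_width: -0.0
finger_force: 0.5
```

Request:
servo_tool:
  motion:
    - {"dx": 0, "dy": 0, "dz": -0.05, "turn": 0}
    - {"dx": 0, "dy": 0, "dz": -0.05, "turn": 0}
    - {"dx": 0, "dy": 0, "dz": -0.03, "turn": 0}
    - {"dx": 0, "dy": 0, "dz": 0, "turn": 0}
    - {"dx": 0, "dy": 0, "dz": 0, "turn": 0}

```text
clock: 20.15
tool_pos: [0.501, -0.2594, 0.089]
ee_rot: [-0.143, 0.99, -0.0, 0.001]
wrist_force: [-1.7, 2.3, 10.0]
grip_width: 0.002
finger_force: 5.2
```

Request:
servo_tool:
  motion:
    - {"dx": 0, "dy": 0, "dz": -0.05, "turn": 0}
    - {"dx": 0, "dy": 0, "dz": -0.05, "turn": 0}
    - {"dx": 0, "dy": 0, "dz": -0.03, "turn": 0}
    - {"dx": 0, "dy": 0, "dz": 0, "turn": 0}
    - {"dx": 0, "dy": 0, "dz": 0, "turn": 0}

```text
clock: 20.65
tool_pos: [0.5011, -0.2595, 0.0885]
ee_rot: [-0.143, 0.99, 0.0, 0.002]
wrist_force: [-9.4, 7.2, 35.0]
grip_width: -0.004
finger_force: 17.8
```

Request:
servo_tool:
  motion:
    - {"dx": 0, "dy": 0, "dz": -0.05, "turn": 0}
    - {"dx": 0, "dy": 0, "dz": -0.03, "turn": 0}
    - {"dx": 0, "dy": 0, "dz": 0, "turn": 0}
    - {"dx": 0, "dy": 0, "dz": 0, "turn": 0}
    - {"dx": 0, "dy": 0, "dz": 0, "turn": 0}

```text
clock: 21.15
tool_pos: [0.5011, -0.2596, 0.0883]
ee_rot: [-0.142, 0.99, 0.001, 0.002]
wrist_force: [-13.3, 9.5, 51.7]
grip_width: 0.002
finger_force: 25.9
```

The tab end has stopped firmly with the fingertip at about 66 mm, which is flush. Next is the plain end.

Request:
servo_tool:
  motion:
    - {"dx": 0, "dy": 0, "dz": 0.8, "turn": 0}
    - {"dx": -0.8, "dy": -0.24, "dz": 0, "turn": 0}
    - {"dx": -0.8, "dy": -0.24, "dz": 0, "turn": 0}
    - {"dx": -0.83, "dy": -0.24, "dz": 0, "turn": 0}
    - {"dx": 0, "dy": 0, "dz": -0.2, "turn": 0}

```text
clock: 21.65
tool_pos: [0.4237, -0.2831, 0.0995]
ee_rot: [-0.14, 0.99, -0.0, -0.0]
wrist_force: [-0.4, -0.3, -0.7]
grip_width: -0.0
finger_force: 0.0
```

Request:
servo_tool:
  motion:
    - {"dx": 0, "dy": 0, "dz": -0.1, "turn": 0}
    - {"dx": 0, "dy": 0, "dz": -0.05, "turn": 0}
    - {"dx": 0, "dy": 0, "dz": 0, "turn": 0}
    - {"dx": 0, "dy": 0, "dz": 0, "turn": 0}
    - {"dx": 0, "dy": 0, "dz": 0, "turn": 0}

```text
clock: 22.15
tool_pos: [0.4274, -0.2811, 0.0946]
ee_rot: [-0.143, 0.99, -0.0, 0.0]
wrist_force: [-0.7, 0.0, -0.1]
grip_width: -0.002
finger_force: 0.0
```

Request:
servo_tool:
  motion:
    - {"dx": 0, "dy": 0, "dz": -0.07, "turn": 0}
    - {"dx": 0, "dy": 0, "dz": -0.07, "turn": 0}
    - {"dx": 0, "dy": 0, "dz": 0, "turn": 0}
    - {"dx": 0, "dy": 0, "dz": 0, "turn": 0}
    - {"dx": 0, "dy": 0, "dz": 0, "turn": 0}

```text
clock: 22.65
tool_pos: [0.4269, -0.2812, 0.0906]
ee_rot: [-0.143, 0.99, 0.0, 0.0]
wrist_force: [-0.6, 1.4, 3.2]
grip_width: -0.0
finger_force: 2.0
```

Request:
servo_tool:
  motion:
    - {"dx": 0, "dy": 0, "dz": -0.07, "turn": 0}
    - {"dx": 0, "dy": 0, "dz": -0.05, "turn": 0}
    - {"dx": 0, "dy": 0, "dz": 0, "turn": 0}
    - {"dx": 0, "dy": 0, "dz": 0, "turn": 0}
    - {"dx": 0, "dy": 0, "dz": 0, "turn": 0}

```text
clock: 23.15
tool_pos: [0.4265, -0.2813, 0.088]
ee_rot: [-0.142, 0.99, 0.0, -0.0]
wrist_force: [-4.4, 3.2, 14.6]
grip_width: 0.001
finger_force: 7.4
```

Request:
servo_tool:
  motion:
    - {"dx": 0, "dy": 0, "dz": -0.1, "turn": 0}
    - {"dx": 0, "dy": 0, "dz": -0.1, "turn": 0}
    - {"dx": 0, "dy": 0, "dz": 0, "turn": 0}
    - {"dx": 0, "dy": 0, "dz": 0, "turn": 0}
    - {"dx": 0, "dy": 0, "dz": 0, "turn": 0}

```text
clock: 23.65
tool_pos: [0.4266, -0.2815, 0.0876]
ee_rot: [-0.142, 0.99, 0.001, 0.001]
wrist_force: [-17.5, 11.1, 65.8]
grip_width: 0.003
finger_force: 32.9
```

Request:
servo_tool:
  motion:
    - {"dx": 0, "dy": 0, "dz": 0.8, "turn": 0}
    - {"dx": 0.8, "dy": 0.24, "dz": 0.8, "turn": 0}
    - {"dx": 0.43, "dy": 0.12, "dz": 0.8, "turn": 0}
    - {"dx": 0, "dy": 0, "dz": 0, "turn": 0}
    - {"dx": 0, "dy": 0, "dz": 0, "turn": 0}
  claw: 0

```text
clock: 24.15
tool_pos: [0.4637, -0.2703, 0.1526]
ee_rot: [-0.143, 0.99, -0.0, -0.0]
wrist_force: [0.1, 0.4, 0.2]
grip_width: 0.848
finger_force: 0.0
```

```bash
python3 - <<'E'
from prof import *
import prof
setup('w10.png')
for x in(-.044,-.03,0,.03,.044): print('y -36..-16',x,row((x,-.036),(x,-.016),21,.066),row((x,.016),(x,.036),21,.066))
for y in(-.025,0.0,.012,.025): print('x -56..-30',y,row((-.056,y),(-.030,y),27,.066),'30..62',row((.03,y),(.062,y),33,.066))
E
```

```text
t 24.15 tcp [ 0.4637 -0.2703  0.1526] yaw_y 106.43 F [0.1 0.4 0.2] w 0.848 ff 0.0
y -36..-16 -0.044 [116, 117, 117, 107, 84, 74, 76, 80, 81, 80, 80, 81, 81, 80, 81, 81, 81, 81, 80, 82, 81] [82, 81, 83, 81, 82, 81, 82, 82, 82, 82, 82, 82, 80, 100, 116, 115, 116, 116, 116, 117, 117]
y -36..-16 -0.03 [116, 116, 116, 107, 84, 75, 75, 81, 80, 81, 81, 80, 81, 80, 79, 63, 57, 57, 78, 121, 129] [95, 63, 60, 76, 81, 81, 81, 81, 81, 81, 80, 80, 81, 100, 116, 117, 116, 116, 116, 115, 117]
y -36..-16 0 [221, 222, 223, 193, 106, 79, 150, 185, 184, 183, 184, 184, 185, 186, 181, 115, 64, 63, 77, 115, 128] [120, 82, 86, 154, 176, 175, 174, 173, 173, 172, 173, 155, 101, 164, 222, 222, 221, 220, 221, 221, 221]
y -36..-16 0.03 [220, 221, 224, 193, 109, 75, 128, 170, 172, 172, 172, 172, 171, 173, 170, 115, 66, 62, 61, 62, 62] [63, 60, 82, 145, 166, 166, 165, 165, 165, 164, 165, 158, 112, 178, 223, 220, 219, 220, 219, 220, 219]
y -36..-16 0.044 [220, 221, 224, 199, 112, 91, 134, 161, 163, 163, 162, 162, 162, 163, 163, 163, 163, 163, 162, 163, 164] [161, 161, 160, 161, 160, 160, 159, 160, 159, 160, 161, 1
[... 563 characters left out ...]
3, 161, 139, 105, 112, 153, 175, 180, 179, 180, 179, 179, 183, 199, 215, 219, 218, 218, 218]
x -56..-30 0.012 [117, 117, 117, 117, 118, 109, 80, 75, 81, 82, 81, 80, 81, 83, 82, 82, 80, 82, 81, 81, 81, 69, 60, 58, 58, 69, 109] 30..62 [62, 65, 98, 145, 165, 166, 164, 164, 164, 163, 162, 162, 162, 162, 161, 161, 161, 159, 159, 159, 159, 158, 160, 156, 139, 109, 109, 158, 205, 219, 219, 218, 217]
x -56..-30 0.025 [117, 116, 117, 116, 117, 110, 81, 74, 82, 82, 82, 83, 82, 82, 82, 82, 82, 82, 82, 82, 82, 81, 81, 81, 80, 82, 81] 30..62 [164, 164, 163, 162, 163, 162, 161, 162, 161, 161, 160, 160, 160, 160, 160, 158, 140, 113, 132, 188, 217, 220, 218, 217, 217, 218, 217, 217, 217, 216, 217, 217, 216]
```

The grid is within 0.5 mm of the recess centre, with a dark gap on all four sides, and both ends bottomed at the same tip height. I'm handing it in.

```bash
python3 -c "
from plant import *
print(finish_job())"
```

```text
the job is handed in; nothing more can be done
None
```

I laid the grid on the board blade face up and let go of it. I then set it in the chopper's recess with the tab in the notch, pressed both ends down to a firm stop flush with the deck, and handed the job in; the hand-in returned no verdict.

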